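# Load the spun tubes into the analyser rack in worklist order

## Robot

A 7-joint arm with a two-finger parallel gripper is mounted at the origin on the work surface. World frame = base frame: x ahead of the robot, y to its left, z up, the work surface at z = 0. Lengths are in m, angles in rad, forces in N, time in s.
With the tool pointing down it reaches from about 0.4 to 0.85 m from the base axis. Payload 10.4 kg.
Tool frame: the origin (TCP) lies on the centre line of the jaws, within the pads' length; the fingertips stand 22 mm ahead of it and the grasp point (between the pads) lies 3 mm ahead of it; z points along the fingers, y is the line along which they close (so a half turn about z gives the same grasp; the last joint's range is limited). The gripper opens to 87 mm and grips with 3 to 60 N. Pads are 19 mm wide; open, the fingers measure 117 mm over their backs; the gripper's body (75 mm by 190 mm) begins 51 mm behind the grasp point.
Start: joints at [-1.153, 0.332, -0.065, 1.46, 0.022, 1.35, -0.088], TCP at [0.267, 0.565, 0.245] pointing down, gripper open.
Joint ranges: [-2.6, 2.6], [-0.5, 2.12], [-1.47, 1.34], [0.16, 2.42], [-1.27, 4.41], [0.06, 2.06], [-2.6, 2.6]. Speed limits (rad/s): [2.22, 2.22, 2.79, 2.79, 3.14, 3.14, 3.14].

## Interface

Orientations are given as a unit quaternion [x, y, z, w].
In Python, from bench import r gives the robot as it stands.
- The arm moves only by the tool jog_arm, called after "Emit:" as name(argument=value, ...) on one line, values as JSON. Schema: {"type":"object","properties":{"segments":{"type":"string"},"grip_n":{"type":"number"},"only":{"type":"string"},"quiet":{"type":"boolean"},"lines":{"type":"string"}},"required":["segments"],"additionalProperties":false}. segments is a string of 1 to 12 rows, parted by a bar, with the numbers parted by commas; each row has 5 numbers: dx, dy, dz in m, then a turn about the tool's z in rad, then the finger opening in m; each row is the pose to reach, as a shift and turn from the pose commanded when the call began, along the tool's axes at that moment; what a row does not reach only later rows make up. A row lasts 1/10 s, in which the tool goes at most 0.05 m and 0.15 rad, less where a joint would pass 70% of its speed; a pose out of reach is approached as far as the arm can. The fingers move at their own pace and stop on an object; grip_n is the grip in N (left out, the last holds). Time passes only in rows, so rows that do not move let the fingers close. The tool returns the time, the measured TCP pose, the force, the opening and the grip force at its end. only (a regular expression) keeps the lines of the reply that match it, lines (a string "A,B") keeps lines A to B, and quiet returns only ok. Input that does not fit is refused with a message, and nothing moves.
- r.read_state(): the state, without advancing time (a new reading comes with each control period).
- r.camera(name): name is "scene" or "side" or "wrist"; returns a dict with "img" (480x640x3 uint8, red, green, blue), "fx", "fy", "cx", "cy" (pixels), "pose" (4x4, takes a point from camera to world coordinates). Camera axes: x right, y down, z forward; pixel columns grow to the right and rows downward; lengths in m; the calibration is good to about 2 mm. A picture is of the moment at which its call begins. There is no depth.
- r.close_job(): hands the job in; it is judged then, once.
The state is a dict: "time": time; "joint_positions": joint angles; "joint_vel": joint speeds; "joint_torque": joint torques, N m; "ee_pos": TCP position; "eef_rot": TCP orientation; "ft_force": force on the tool from outside, world axes, zero at the start; "torque": the same for the moment, N m; "width": finger opening in m; "grip_force": force on a finger pad.
Only numpy, scipy, OpenCV 4.12 (cv2) and the standard library are available. Lean on these libraries where they do the work, as an engineer would, in place of code of your own. Each camera call takes 0.05 s, during which the arm holds its last target. There are 200 camera calls.

## Task

Move the four red-capped tubes one by one from the white bench rack into the grey analyser sample rack, keeping their order: the tube nearest the bench rack's arch goes into the position next to the sample rack's pull tab, and the others follow in the next three positions, each let go fully down in its pocket. The tubes are spun, so keep them upright throughout, and leave the short blue-capped tube and the amber control vial in their places.

Things in the scene. Friction and masses are not known exactly. Their poses are not given: they have to be found in the camera images.
- bench_rack: White plastic rack, 176 x 78 mm, fixed: two rows of five 19 mm holes in a top tier 64 mm high; at one end a carrying arch, a steel rod loop 68 mm wide and 98 mm high. Origin: centre of the underside, on the bench; x along the rows towards the arch, z up. Holes at x = +68, +34, 0, -34, -68 mm, y = +18 and -18 mm; feet of tubes stand at z = 4 mm.
- sample_rack: Grey analyser rack, 176 x 46 x 62 mm, fixed: one row of five square pockets; at one end a 72 mm high wall with a pull tab that sticks out 36 mm. Origin: centre of the underside, on the bench; x along the row towards the tab, z up. Positions 1 to 5 from the tab at x = +68, +34, 0, -34, -68 mm, y = 0. Pockets 26 mm wide at the mouth, 18 mm at the floor (z = 6 mm); tubes may lean 10 degrees.
- tube_1: Blood tube that starts nearest the arch in the bench rack (hole x = +68, y = +18 mm). All four look alike: 107 mm tall, 18 to 31 g, 16 mm wide, round foot, paper label, red cap 19 mm wide from 83 to 107 mm above the foot. Origin: lowest point of the foot; z to the cap. Take it by the cap from above, fingers closing across the row (caps stand 34 mm apart along the row).
- tube_2: Blood tube that starts second from the arch in the bench rack (hole x = +34, y = +18 mm). Same shape and axes as tube_1.
- tube_3: Blood tube that starts third from the arch in the bench rack (hole x = +0, y = +18 mm). Same shape and axes as tube_1.
- tube_4: Blood tube that starts fourth from the arch in the bench rack (hole x = -34, y = +18 mm). Same shape and axes as tube_1.
- short_tube: Thin short tube with a blue cap, 78 mm tall, 13 mm wide (cap 17 mm), standing in the bench rack's other row at x = -68, y = -18 mm; stays there. Origin: lowest point of the foot; z along the tube.
- control_vial: Small amber vial with a black cap, 71 mm tall, 18 mm wide, standing in position 5 of the sample rack; stays there. Origin: centre of its underside; z to the cap.

How it is judged:
At the end, for the whole second after the job is handed in: tube_1 to tube_4 stand in positions 1 to 4 of the sample rack (1 at the pull tab): foot within 12 mm of the pocket's centre along and across, less than 14 mm above the bench, less than 0.27 rad off upright, at rest; short tube and control vial within 12 mm of where they stood (x of tube_1 in the frame of sample_rack between 0.056 and 0.08 m and y of tube_1 in the frame of sample_rack between -0.012 and 0.012 m and z of tube_1 in the frame of sample_rack between 0 and 0.014 m and angle between each of tube_1, tube_2, tube_3, tube_4's own z axis and vertical below 0.27 rad and linear speed of each of tube_1, tube_2, tube_3, tube_4 below 0.02 m/s and x of tube_2 in the frame of sample_rack between 0.022 and 0.046 m and y of tube_2 in the frame of sample_rack between -0.012 and 0.012 m and z of tube_2 in the frame of sample_rack between 0 and 0.014 m and x of tube_3 in the frame of sample_rack between -0.012 and 0.012 m and y of tube_3 in the frame of sample_rack between -0.012 and 0.012 m and z of tube_3 in the frame of sample_rack between 0 and 0.014 m and x of tube_4 in the frame of sample_rack between -0.046 and -0.022 m and y of tube_4 in the frame of sample_rack between -0.012 and 0.012 m and z of tube_4 in the frame of sample_rack between 0 and 0.014 m and not (distance of short_tube from where it was at the start of the episode above 0.012 m) and not (distance of control_vial from where it was at the start of the episode above 0.012 m)); the robot touches nothing.
It fails at once if a red-capped tube is tipped more than 0.6 rad off upright (angle between any of tube_1, tube_2, tube_3, tube_4's own z axis and vertical above 0.6 rad).
It fails at once if the short tube is shifted more than 12 mm or tipped more than 0.35 rad (distance of short_tube from where it was at the start of the episode above 0.012 m or angle between short_tube's own z axis and vertical above 0.35 rad).
It fails at once if the control vial is shifted more than 12 mm or tipped more than 0.35 rad (distance of control_vial from where it was at the start of the episode above 0.012 m or angle between control_vial's own z axis and vertical above 0.35 rad).
It also fails if it takes over 106 s, if anything falls off the work surface, if the arm or the gripper's body presses on something with over 40 N, if the wrist force passes 120 N, or if a joint passes its speed limit or range.

## Working session

There is one attempt and no reset: what is moved stays moved. The work goes in short steps, Python scripts to look and compute and a tool call to move; the robot and the scene stay as the last step left them, time stands still between calls to the robot, and variables do not carry over. Pictures are saved under pics/ and viewed, at most 14 in all, crops included, and the job is handed in when it is done.

```bash
ls; mkdir -p pics
```

Run:
```python
from bench import r
import cv2
s=r.read_state();print({k:s[k] for k in("time","ee_pos","eef_rot","width")})
for n in("scene","side","wrist"):
    c=r.camera(n);cv2.imwrite(f"pics/{n}0.png",c["img"][:,:,::-1]);print(n,c["fx"],c["fy"],c["cx"],c["cy"],c["pose"].round(4).tolist())
```

```text
bench.py
pics
{'time': 0.0, 'ee_pos': array([0.26650097, 0.5649368 , 0.24377165]), 'eef_rot': array([ 2.18585879e-01,  9.75817456e-01, -7.01516546e-04, -1.22558320e-04]), 'width': 0.0867715882026474}
scene 487.0542779730817 487.0542779730817 328.1548521282305 234.0009574196781 [[0.0024, 0.6732, -0.7394, 1.2086], [0.9999, -0.012, -0.0077, 0.001], [-0.014, -0.7393, -0.6732, 0.6686], [0.0, 0.0, 0.0, 1.0]]
side 520.8596443411902 520.8596443411902 321.90220530987904 238.7044187197079 [[0.8999, -0.3327, 0.2821, 0.3393], [-0.4362, -0.6788, 0.5908, -0.4614], [-0.0051, -0.6546, -0.7559, 0.6028], [0.0, 0.0, 0.0, 1.0]]
wrist 345.75293835351397 345.75293835351397 323.5614078988947 235.3567928225156 [[0.4262, 0.876, 0.2258, 0.2057], [0.9046, -0.4123, -0.1079, 0.5942], [-0.0014, 0.2502, -0.9682, 0.3839], [0.0, 0.0, 0.0, 1.0]]
```

View pics/scene0.png

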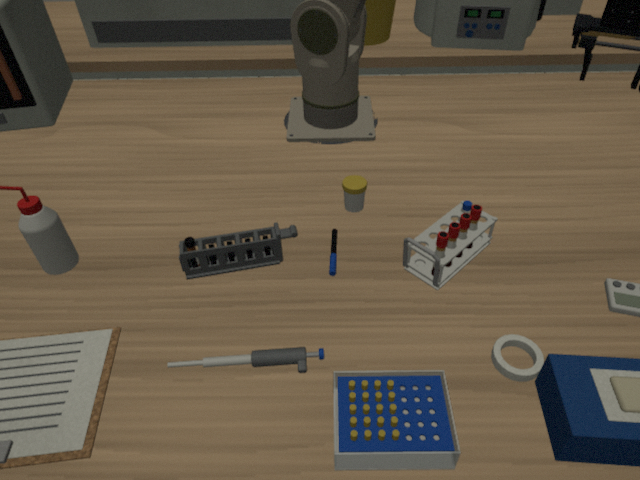

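View pics/side0.png

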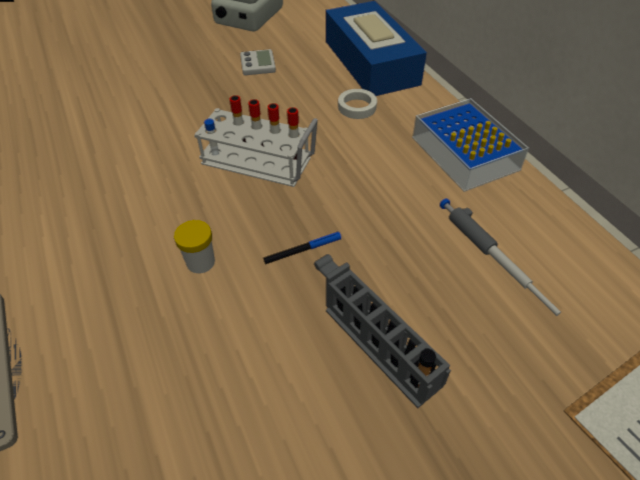

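The scene view shows the red caps at (442,241) to (476,212) with the arch at the lower left. It also shows the sample rack at (180-295,225-275), with its tab at (290,232) and the vial at (190,243). In the side view the caps run from (236,103) to (293,118), the arch is on the right, the tab is at (325,265) and the vial at (428,358).

Create h.py:
```python
import numpy as np,cv2
from bench import r
def ray(c,u,v):
    d=c["pose"][:3,:3]@np.array([(u-c["cx"])/c["fx"],(v-c["cy"])/c["fy"],1]);return c["pose"][:3,3],d/np.linalg.norm(d)
def onz(c,u,v,z):
    o,d=ray(c,u,v);return o+d*(z-o[2])/d[2]
def tri(rays):
    A=0;b=0
    for o,d in rays:
        P=np.eye(3)-np.outer(d,d);A=A+P;b=b+P@o
    return np.linalg.solve(A,b)
def px(c,p):
    q=np.linalg.inv(c["pose"])@np.append(p,1);return c["fx"]*q[0]/q[2]+c["cx"],c["fy"]*q[1]/q[2]+c["cy"]
def blobs(c,roi,f,amin=30):
    x0,y0,x1,y1=roi;h=cv2.cvtColor(c["img"],cv2.COLOR_RGB2HSV)[y0:y1,x0:x1].astype(int)
    n,l,s,ce=cv2.connectedComponentsWithStats(f(h).astype(np.uint8))
    return [(ce[i]+[x0,y0],s[i,4]) for i in range(1,n) if s[i,4]>=amin]
red=lambda h:((h[...,0]<8)|(h[...,0]>172))&(h[...,1]>150)&(h[...,2]>60)
```

Run:
```python
from h import *
a=r.camera("scene");b=r.camera("side")
A=sorted(blobs(a,(400,195,500,290),red),key=lambda t:t[0][0]);B=sorted(blobs(b,(190,80,330,140),red),key=lambda t:-t[0][0])
print([(t[0].round(1).tolist(),int(t[1])) for t in A],[(t[0].round(1).tolist(),int(t[1])) for t in B])
for s,t in zip(A,B): print(tri([ray(a,*s[0]),ray(b,*t[0])]).round(4),onz(a,*s[0],.101).round(4),onz(b,*t[0],.101).round(4))
for c,n,(x0,y0,x1,y1) in((a,"s",(170,215,310,285)),(b,"d",(305,245,465,410))):
    k=5 if n=="s" else 3.6
    cv2.imwrite(f"pics/crop_{n}.png",cv2.convertScaleAbs(cv2.resize(c["img"][y0:y1,x0:x1,::-1],None,fx=k,fy=k,interpolation=cv2.INTER_CUBIC),alpha=1.8))
```

```text
[([458.5, 226.8], 485)] [([292.3, 117.0], 152), ([273.2, 112.9], 157), ([253.9, 108.9], 153), ([235.4, 104.7], 150)]
[0.5941 0.2051 0.1046] [0.5705 0.2227 0.101 ] [0.5963 0.1831 0.101 ]
```

View pics/crop_s.png

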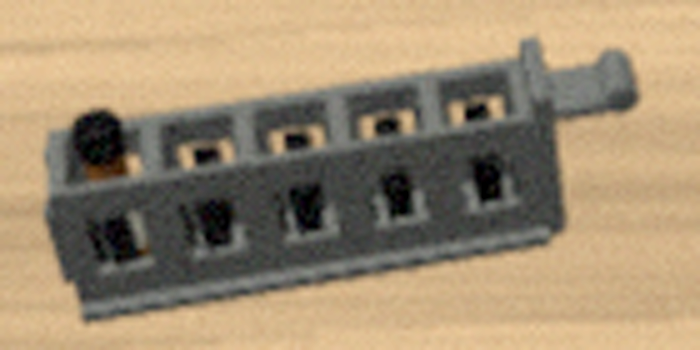

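View pics/crop_d.png

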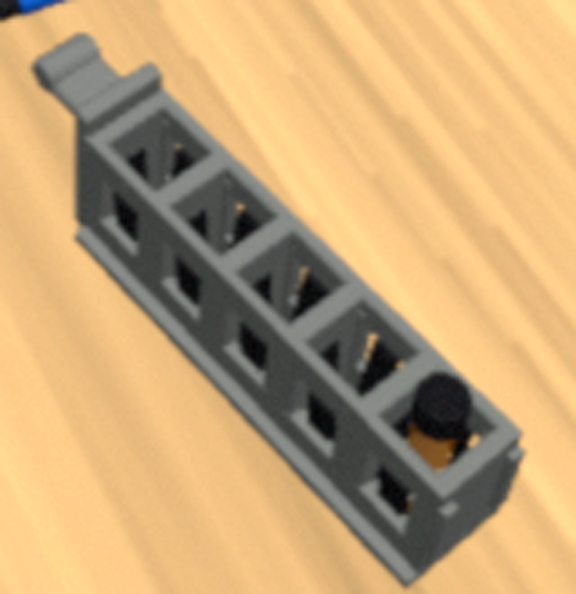

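The crops show clear pocket mouths. In the scene crop pocket 1 is at about (440-518,70-130) and pocket 4 at (162-243,114-176). In the side crop pocket 1 is at (108-213,110-195) and pocket 4 at (308-418,307-397). I'll cast these corners onto the rim plane.

Run:
```python
from h import *
a=r.camera("scene");b=r.camera("side")
h=cv2.cvtColor(a["img"],cv2.COLOR_RGB2HSV).astype(int);m=red(h);m[:195]=0;m[290:]=0;m[:,:430]=0;m[:,500:]=0
ys,xs=np.nonzero(m);pts=np.stack([xs,ys],1).astype(np.float32)
_,_,ce=cv2.kmeans(pts,4,None,(3,50,.01),10,cv2.KMEANS_PP_CENTERS);ce=ce[np.argsort(ce[:,0])]
B=sorted(blobs(b,(190,80,330,140),red),key=lambda t:-t[0][0])
for s,t in zip(ce,B): print(s.round(1),tri([ray(a,*s),ray(b,*t[0])]).round(4),onz(a,*s,.101)[:2].round(4),onz(b,*t[0],.101)[:2].round(4))
S={1:[(440,82),(512,70),(518,118),(440,130)],4:[(162,125),(233,114),(243,163),(163,176)]}
D={1:[(108,148),(160,110),(213,155),(160,195)],4:[(308,345),(358,307),(418,352),(365,397)]}
for k in(1,4):
    p=np.array([onz(a,170+u/5,215+v/5,.062) for u,v in S[k]]);q=np.array([onz(b,305+u/3.6,245+v/3.6,.062) for u,v in D[k]])
    print(k,p.mean(0).round(4),q.mean(0).round(4))
print("vial",tri([ray(a,170+100/5,215+138/5),ray(b,305+442/3.6,245+402/3.6)]).round(4))
bl=lambda h:(h[...,0]>100)&(h[...,0]<130)&(h[...,1]>120)
X=blobs(a,(455,195,480,215),bl,15);Y=blobs(b,(195,110,225,135),bl,15);print("blue",tri([ray(a,*X[0][0]),ray(b,*Y[0][0])]).round(4))
```

```text
[441.5 241.1] [0.5994 0.1895 0.0952] [0.6064 0.1868] [0.5963 0.1833]
[452.6 231.6] [0.5758 0.2129 0.0954] [0.583 0.21 ] [0.5731 0.207 ]
[464.  222.4] [0.5517 0.2378 0.0953] [0.5591 0.2347] [0.5492 0.2312]
[474.9 212.9] [0.5276 0.2619 0.0962] [0.5332 0.2597] [0.5258 0.2549]
1 [ 0.5429 -0.1218  0.062 ] [ 0.537  -0.1274  0.062 ]
4 [ 0.5651 -0.2207  0.062 ] [ 0.5591 -0.2261  0.062 ]
vial [ 0.5688 -0.2555  0.0689]
blue [0.4781 0.2613 0.0738]
```

Add to h.py:
```python
def to(x,y,z,deg):
    "deg: world angle of tool y; prints row in current tool axes"
    from scipy.spatial.transform import Rotation as R
    s=r.read_state();M=R.from_quat(s["eef_rot"]).as_matrix();cur=np.arctan2(M[1,1],M[0,1])
    t=(cur-np.radians(deg)+np.pi/2)%np.pi-np.pi/2
    return (M.T@(np.array([x,y,z])-s["ee_pos"])).round(4),round(t,3)
```

```text
(no output)
```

Emit:
jog_arm(segments="-0.04,-0.017,0,0.03,0.05 | -0.08,-0.035,0,0.07,0.05 | -0.12,-0.052,0,0.12,0.05 | -0.16,-0.07,0,0.18,0.05 | -0.2,-0.087,0,0.24,0.05 | -0.24,-0.104,0,0.3,0.05 | -0.28,-0.122,0,0.34,0.05 | -0.32,-0.139,0,0.34,0.05 | -0.36,-0.156,0,0.34,0.05 | -0.4,-0.173,0,0.34,0.05 | -0.415,-0.179,0,0.34,0.05 | -0.415,-0.179,0,0.34,0.05", grip_n=20)

```text
time: 1.55
ee_pos: [0.5672, 0.2235, 0.2444]
eef_rot: [0.383, 0.924, -0.0, 0.0]
ft_force: [-0.0, 0.7, -0.0]
width: 0.0502
grip_force: 0.0
```

Run:
```python
from h import *
c=r.camera("wrist");cv2.imwrite("pics/w1.png",c["img"][:,:,::-1]);s=r.read_state();print(s["ee_pos"],s["eef_rot"],s["joint_positions"].round(2),c["pose"].round(3).tolist())
B=blobs(c,(0,0,640,480),red,100)
for p,n in B: print(p.round(1),n,onz(c,*p,.111)[:2].round(4))
```

```text
[0.56585531 0.22583319 0.2443528 ] [ 3.81354880e-01  9.24428705e-01 -4.82011778e-05 -1.47210191e-04] [-0.64  0.3   0.23  1.52 -0.07  1.33  0.39] [[0.707, 0.685, 0.177, 0.52], [0.707, -0.684, -0.178, 0.272], [-0.0, 0.251, -0.968, 0.384], [0.0, 0.0, 0.0, 1.0]]
[322.7 160.9] 207 [0.5271 0.2631]
[322.3 201.6] 252 [0.5494 0.2404]
[322.1 240.3] 296 [0.5719 0.2177]
[321.5 277.2] 335 [0.5943 0.1944]
```

View pics/w1.png

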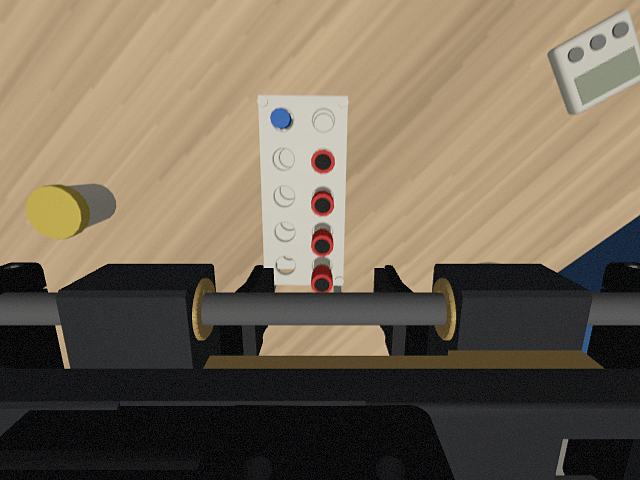

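The wrist view shows the cap tops with dark discs at about (322,162), (322,205), (322,245) and (322,284). The row runs vertically in the image, so the tool yaw is aligned with it. The blue cap is at (281,119).

Run:
```python
from h import *
c=r.camera("wrist")
h=cv2.cvtColor(c["img"],cv2.COLOR_RGB2HSV).astype(int)
B=blobs(c,(305,145,340,295),lambda h:(h[...,2]<60),25)
for p,n in B: print("dark",p.round(1),n,onz(c,*p,.111)[:2].round(4))
a=r.camera("scene");b=r.camera("side")
S={1:[(440,82),(512,70),(518,118),(440,130)],4:[(162,125),(233,114),(243,163),(163,176)]}
D={1:[(108,148),(160,110),(213,155),(160,195)],4:[(308,345),(358,307),(418,352),(365,397)]}
for k in(1,4):
    p=np.mean(S[k],0)/5+[170,215];q=np.mean(D[k],0)/3.6+[305,245];print(k,tri([ray(a,*p),ray(b,*q)]).round(4))
```

```text
dark [321.8 165.4] 188 [0.5275 0.2626]
dark [321.2 208.7] 169 [0.5513 0.2382]
dark [320.8 249.4] 162 [0.5752 0.214 ]
dark [321.3 289.5] 209 [0.6008 0.1891]
1 [ 0.5384 -0.1236  0.0571]
4 [ 0.5607 -0.2233  0.0571]
```

Run:
```python
from h import *
print(to(.5995,.1895,.101,45.2))
```

```text
(array([-0.0522, -0.0031,  0.1435]), np.float64(0.004))
```

Emit:
jog_arm(segments="-0.025,-0.001,0,0,0.05 | -0.05,-0.002,0,0,0.05 | -0.052,-0.002,0.04,0,0.05 | -0.052,-0.002,0.08,0,0.05 | -0.052,-0.002,0.11,0,0.05 | -0.052,-0.002,0.13,0,0.05 | -0.052,-0.002,0.143,0,0.05 | -0.052,-0.002,0.143,0,0.05")

```text
time: 2.55
ee_pos: [0.5998, 0.1893, 0.1001]
eef_rot: [0.38, 0.925, -0.001, -0.001]
ft_force: [-0.2, -0.0, -1.1]
width: 0.05
grip_force: 0.0
```

Emit:
jog_arm(segments="0,0,0,0,0.01 | 0,0,0,0,0.01 | 0,0,0,0,0.01 | 0,0,0,0,0.01 | 0,0,0,0,0.01 | 0,0,0,0,0.01 | 0,0,0,0,0.01", grip_n=20)

```text
time: 3.25
ee_pos: [0.6014, 0.1883, 0.1018]
eef_rot: [0.381, 0.925, 0.0, 0.0]
ft_force: [-0.2, 0.0, 1.9]
width: 0.0182
grip_force: 20.0
```

Run:
```python
from h import *
c=r.camera("side");cv2.imwrite("pics/g1.png",cv2.resize(c["img"][40:220,160:400,::-1],None,fx=3,fy=3))
```

```text
(no output)
```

View pics/g1.png

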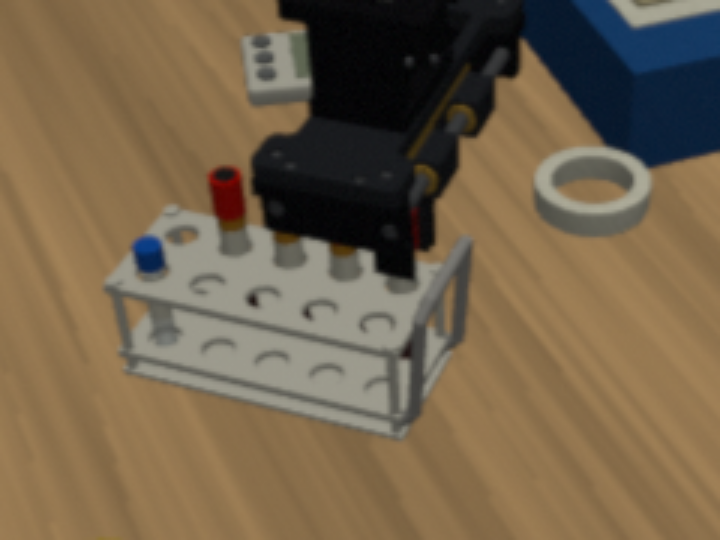

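The gripper has tube 1 by the cap: width 18 mm, 20 N. Next I lift it clear.

Emit:
jog_arm(segments="0,0,-0.01,0,0.01 | 0,0,-0.03,0,0.01 | 0,0,-0.06,0,0.01 | 0,0,-0.09,0,0.01 | 0,0,-0.12,0,0.01 | 0,0,-0.14,0,0.01 | 0,0,-0.14,0,0.01")

```text
time: 4.0
ee_pos: [0.6024, 0.1886, 0.2456]
eef_rot: [0.381, 0.925, 0.002, 0.002]
ft_force: [0.1, -0.2, -0.3]
width: 0.0184
grip_force: 20.0
```

Run:
```python
from h import *
c=r.camera("scene");cv2.imwrite("pics/l1.png",c["img"][100:340,300:620,::-1])
print(to(.555,-.20,.245,12.6))
```

```text
(array([-0.2403, -0.3087, -0.0023]), np.float64(0.57))
```

View pics/l1.png

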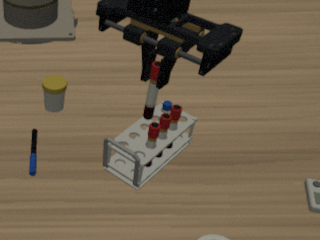

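The tube hangs nearly upright, with its cap at (155,70) and foot at (148,115), clear of the rack. Now I carry it to a pose that views the sample rack.

Emit:
jog_arm(segments="-0.01,-0.013,0,0.03,0.01 | -0.03,-0.04,0,0.08,0.01 | -0.055,-0.07,0,0.14,0.01 | -0.08,-0.103,0,0.2,0.01 | -0.11,-0.141,0,0.26,0.01 | -0.14,-0.18,0,0.33,0.01 | -0.165,-0.212,0,0.4,0.01 | -0.19,-0.244,0,0.46,0.01 | -0.215,-0.276,0,0.52,0.01 | -0.232,-0.298,0,0.56,0.01 | -0.24,-0.308,0,0.57,0.01 | -0.24,-0.308,0,0.57,0.01")

```text
time: 5.25
ee_pos: [0.5536, -0.2014, 0.2408]
eef_rot: [0.627, 0.779, -0.001, -0.001]
ft_force: [-0.2, 0.2, 0.1]
width: 0.0181
grip_force: 20.0
```

Run:
```python
from h import *
c=r.camera("wrist");cv2.imwrite("pics/w2.png",cv2.resize(c["img"][:330,120:560,::-1],None,fx=1.8,fy=1.8));print(c["pose"].round(4).tolist())
import pickle;pickle.dump(c,open("w2.pkl","wb"))
```

```text
[[0.9766, 0.2087, 0.0527, 0.5397], [0.2153, -0.9455, -0.2443, -0.135], [-0.0011, 0.2499, -0.9683, 0.3809], [0.0, 0.0, 0.0, 1.0]]
```

View pics/w2.png

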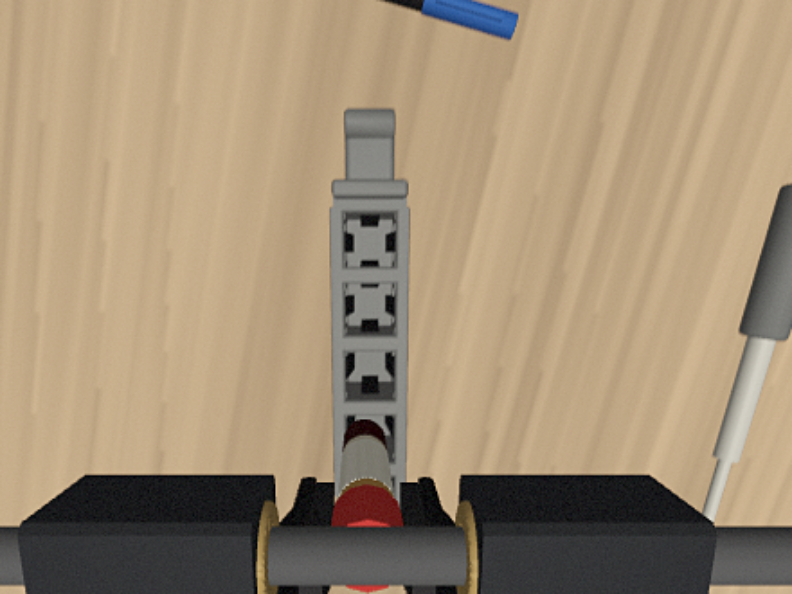

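In the wrist view the rack is vertical at x≈343-398. Pocket 1 is at y 212-268, pocket 2 at 283-335 and pocket 3 at 349-402. The held tube's foot is at (364,430), over pocket 4.

Run:
```python
from h import *
import pickle;c=pickle.load(open("w2.pkl","rb"))
f=lambda u,v,z:onz(c,120+u/1.8,v/1.8,z)[:2].round(4)
for k,(y0,y1) in enumerate([(212,268),(283,335),(349,402)]): print(k+1,f(370.5,(y0+y1)/2,.062),np.linalg.norm(f(343,(y0+y1)/2,.062)-f(398,(y0+y1)/2,.062)))
print("foot",f(364,420,.144),f(364,436,.144),r.read_state()["ee_pos"])
print("cap edges",f(343,470,.2408-.0),f(364,490,.232))
```

```text
1 [ 0.539  -0.1239] 0.027029613389761956
2 [ 0.5462 -0.1566] 0.027832534918688243
3 [ 0.5536 -0.1898] 0.028461377338421318
foot [ 0.5514 -0.1935] [ 0.5528 -0.1998] [ 0.55436851 -0.19925503  0.24081152]
cap edges [ 0.5444 -0.1826] [ 0.551  -0.1896]
```

Run:
```python
from h import *
print(to(.539,-.1239,.1045,12.6))
```

```text
(array([0.0768, 0.0015, 0.1364]), np.float64(-0.0))
```

Emit:
jog_arm(segments="0.02,0,0,0,0.01 | 0.05,0.001,0,0,0.01 | 0.07,0.001,0,0,0.01 | 0.077,0.001,0,0,0.01 | 0.077,0.001,0.02,0,0.01 | 0.077,0.001,0.05,0,0.01 | 0.077,0.001,0.075,0,0.01 | 0.077,0.001,0.095,0,0.01 | 0.077,0.001,0.11,0,0.01 | 0.077,0.001,0.12,0,0.01 | 0.077,0.001,0.128,0,0.01 | 0.077,0.001,0.128,0,0.01")

```text
time: 6.5
ee_pos: [0.5388, -0.1239, 0.1129]
eef_rot: [0.625, 0.781, -0.0, -0.0]
ft_force: [-0.0, 0.5, -0.1]
width: 0.0185
grip_force: 20.0
```

Run:
```python
from h import *
print(to(.539,-.1239,.1045,12.6))
```

```text
(array([-0.    ,  0.0002,  0.0084]), np.float64(0.0))
```

Emit:
jog_arm(segments="0,0,0.004,0,0.01 | 0,0,0.008,0,0.01 | 0,0,0.008,0,0.01 | 0,0,0.008,0,0.01")

```text
time: 6.9
ee_pos: [0.5391, -0.1241, 0.1057]
eef_rot: [0.625, 0.78, 0.0, 0.0]
ft_force: [0.2, 0.7, -0.6]
width: 0.0182
grip_force: 20.0
```

Emit:
jog_arm(segments="0,0,0,0,0.02 | 0,0,0,0,0.03 | 0,0,0,0,0.045 | 0,0,0,0,0.05 | 0,0,0,0,0.05 | 0,0,-0.01,0,0.05 | 0,0,-0.04,0,0.05 | 0,0,-0.08,0,0.05 | 0,0,-0.11,0,0.05 | 0,0,-0.11,0,0.05")

```text
time: 7.9
ee_pos: [0.5411, -0.1247, 0.2207]
eef_rot: [0.625, 0.78, 0.002, 0.003]
ft_force: [0.2, -0.6, 0.4]
width: 0.05
grip_force: 0.0
```

Run:
```python
from h import *
c=r.camera("side");cv2.imwrite("pics/p1.png",cv2.resize(c["img"][200:410,280:480,::-1],None,fx=2.8,fy=2.8))
print(to(.5757,.2130,.2,45.2))
```

```text
(array([0.3215, 0.1082, 0.0184]), np.float64(-0.569))
```

View pics/p1.png

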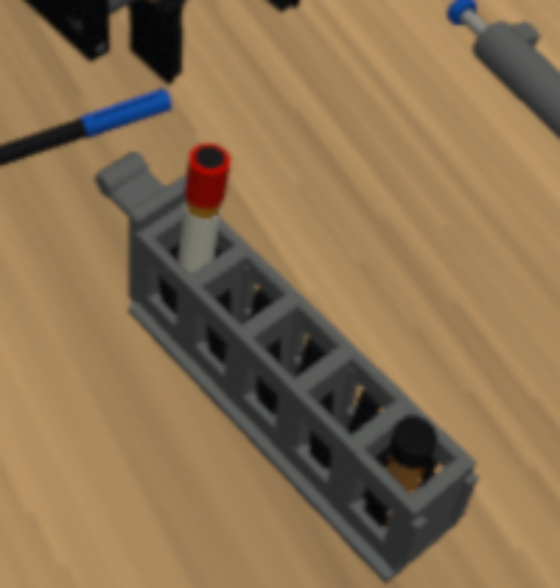

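Tube 1 stands in position 1, with its cap at (208,175) in the crop, and the vial is undisturbed. Now tube 2.

Emit:
jog_arm(segments="0.015,0.005,0,-0.03,0.05 | 0.04,0.013,0,-0.08,0.05 | 0.075,0.025,0,-0.15,0.05 | 0.11,0.037,0,-0.22,0.05 | 0.145,0.049,0,-0.29,0.05 | 0.18,0.061,0,-0.36,0.05 | 0.215,0.072,0,-0.43,0.05 | 0.25,0.084,0,-0.49,0.05 | 0.28,0.094,0.005,-0.54,0.05 | 0.305,0.103,0.01,-0.57,0.05 | 0.32,0.108,0.018,-0.57,0.05 | 0.321,0.108,0.018,-0.57,0.05")

```text
time: 9.15
ee_pos: [0.5733, 0.2149, 0.1953]
eef_rot: [0.38, 0.925, -0.001, -0.001]
ft_force: [-0.2, 0.0, 0.1]
width: 0.05
grip_force: 0.0
```

Run:
```python
from h import *
print(to(.5757,.2130,.1015,45.2))
```

```text
(array([-0.0032,  0.0006,  0.0938]), np.float64(0.003))
```

Emit:
jog_arm(segments="-0.001,0,0.02,0,0.05 | -0.001,0,0.05,0,0.05 | -0.001,0,0.075,0,0.05 | -0.001,0,0.09,0,0.05 | -0.001,0,0.095,0,0.05 | -0.001,0,0.095,0,0.05 | -0.001,0,0.095,0,0.05")

```text
time: 9.85
ee_pos: [0.5759, 0.212, 0.1038]
eef_rot: [0.381, 0.925, 0.001, 0.001]
ft_force: [0.8, -0.5, -0.2]
width: 0.0498
grip_force: 0.0
```

Run:
```python
from h import *
print(to(.5757,.2130,.1015,45.2))
```

```text
(array([0.0008, 0.0006, 0.0023]), np.float64(0.0))
```

Emit:
jog_arm(segments="0,0,0.002,0,0.05 | 0,0,0.002,0,0.01 | 0,0,0.002,0,0.01 | 0,0,0.002,0,0.01 | 0,0,0.002,0,0.01 | 0,0,0.002,0,0.01 | 0,0,0.002,0,0.01 | 0,0,0.002,0,0.01", grip_n=20)

```text
time: 10.65
ee_pos: [0.5751, 0.2121, 0.1005]
eef_rot: [0.381, 0.925, 0.0, 0.0]
ft_force: [-1.0, -0.1, 0.3]
width: 0.018
grip_force: 20.0
```

Emit:
jog_arm(segments="0,0,-0.01,0,0.01 | 0,0,-0.03,0,0.01 | 0,0,-0.06,0,0.01 | 0,0,-0.09,0,0.01 | 0,0,-0.12,0,0.01 | 0,0,-0.14,0,0.01 | 0,0,-0.14,0,0.01")

```text
time: 11.35
ee_pos: [0.5764, 0.2125, 0.2447]
eef_rot: [0.381, 0.925, 0.002, 0.002]
ft_force: [0.6, 0.4, -0.6]
width: 0.0179
grip_force: 20.0
```

Run:
```python
from h import *
print(to(.5462,-.1566,.245,12.6))
```

```text
(array([-0.2384, -0.2834, -0.0014]), np.float64(0.57))
```

Emit:
jog_arm(segments="-0.01,-0.012,0,0.03,0.01 | -0.03,-0.036,0,0.08,0.01 | -0.055,-0.065,0,0.14,0.01 | -0.08,-0.095,0,0.2,0.01 | -0.11,-0.131,0,0.26,0.01 | -0.14,-0.166,0,0.33,0.01 | -0.165,-0.196,0,0.4,0.01 | -0.19,-0.226,0,0.46,0.01 | -0.215,-0.255,0,0.52,0.01 | -0.23,-0.273,0,0.56,0.01 | -0.238,-0.283,0,0.57,0.01 | -0.238,-0.283,0,0.57,0.01")

```text
time: 12.55
ee_pos: [0.5444, -0.1577, 0.2401]
eef_rot: [0.626, 0.78, -0.0, -0.0]
ft_force: [0.7, 0.4, -0.2]
width: 0.018
grip_force: 20.0
```

Emit:
jog_arm(segments="0,0,0,0,0.01 | 0,0,0,0,0.01")

```text
time: 12.75
ee_pos: [0.5454, -0.1544, 0.2403]
eef_rot: [0.624, 0.782, 0.0, -0.0]
ft_force: [0.5, 0.4, -0.8]
width: 0.0182
grip_force: 20.0
```

Run:
```python
from h import *
print(to(.5462,-.1566,.1035,12.6))
```

```text
(array([-0.0025,  0.0003,  0.1368]), np.float64(0.003))
```

Emit:
jog_arm(segments="-0.001,0,0.02,0,0.01 | -0.001,0,0.05,0,0.01 | -0.001,0,0.075,0,0.01 | -0.001,0,0.095,0,0.01 | -0.001,0,0.11,0,0.01 | -0.001,0,0.12,0,0.01 | -0.001,0,0.128,0,0.01 | -0.001,0,0.128,0,0.01 | -0.001,0,0.128,0,0.01")

```text
time: 13.65
ee_pos: [0.5456, -0.1575, 0.1131]
eef_rot: [0.625, 0.78, 0.0, 0.0]
ft_force: [0.1, -0.5, 0.1]
width: 0.0181
grip_force: 20.0
```

Run:
```python
from h import *
print(to(.5462,-.1566,.1035,12.6))
```

```text
(array([0.0007, 0.0008, 0.0096]), np.float64(0.0))
```

Emit:
jog_arm(segments="0,0,0.004,0,0.01 | 0,0,0.008,0,0.01 | 0,0,0.009,0,0.01 | 0,0,0.009,0,0.01")

```text
time: 14.05
ee_pos: [0.5451, -0.1574, 0.1034]
eef_rot: [0.625, 0.78, -0.0, -0.0]
ft_force: [0.5, 1.0, -0.5]
width: 0.0179
grip_force: 20.0
```

Emit:
jog_arm(segments="0,0,0,0,0.02 | 0,0,0,0,0.03 | 0,0,0,0,0.045 | 0,0,0,0,0.05 | 0,0,0,0,0.05 | 0,0,-0.01,0,0.05 | 0,0,-0.04,0,0.05 | 0,0,-0.08,0,0.05 | 0,0,-0.11,0,0.05 | 0,0,-0.11,0,0.05")

```text
time: 15.05
ee_pos: [0.5472, -0.1582, 0.2188]
eef_rot: [0.625, 0.78, 0.002, 0.003]
ft_force: [-0.4, 0.2, -0.5]
width: 0.05
grip_force: 0.0
```

Run:
```python
from h import *
b=r.camera("side");a=r.camera("scene")
# caps now in sample rack (side) and remaining in bench rack
for c,roi in((b,(300,220,470,360)),(b,(190,80,330,140))): print([(p.round(1).tolist(),int(n)) for p,n in blobs(c,roi,red)])
print([(p.round(1).tolist(),int(n)) for p,n in blobs(a,(170,180,310,280),red)])
print(to(.5516,.2375,.2,45.2))
```

```text
[([353.4, 263.3], 248), ([368.1, 284.5], 262)]
[([235.4, 104.7], 150), ([254.0, 108.7], 151)]
[([244.1, 221.6], 117), ([264.1, 221.2], 118)]
(array([0.3841, 0.0922, 0.0145]), np.float64(-0.569))
```

Emit:
jog_arm(segments="0.02,0.005,0,-0.03,0.05 | 0.05,0.012,0,-0.08,0.05 | 0.09,0.022,0,-0.15,0.05 | 0.13,0.031,0,-0.22,0.05 | 0.17,0.041,0,-0.29,0.05 | 0.21,0.05,0,-0.36,0.05 | 0.25,0.06,0,-0.43,0.05 | 0.29,0.07,0,-0.49,0.05 | 0.33,0.079,0.005,-0.54,0.05 | 0.365,0.088,0.01,-0.57,0.05 | 0.384,0.092,0.015,-0.57,0.05 | 0.384,0.092,0.015,-0.57,0.05")

```text
time: 16.35
ee_pos: [0.5492, 0.2408, 0.1964]
eef_rot: [0.378, 0.926, -0.001, -0.001]
ft_force: [-0.3, -0.5, -0.3]
width: 0.0504
grip_force: 0.0
```

Emit:
jog_arm(segments="0,0,0,0,0.05 | 0,0,0,0,0.05")

```text
time: 16.55
ee_pos: [0.5515, 0.2355, 0.1985]
eef_rot: [0.382, 0.924, -0.0, 0.0]
ft_force: [-0.2, 0.2, -0.2]
width: 0.0501
grip_force: 0.0
```

Run:
```python
from h import *
print(to(.5516,.2375,.1015,45.2))
```

```text
(array([0.0014, 0.0016, 0.097 ]), np.float64(-0.002))
```

Emit:
jog_arm(segments="0.001,0.001,0.02,0,0.05 | 0.001,0.001,0.05,0,0.05 | 0.001,0.001,0.075,0,0.05 | 0.001,0.001,0.09,0,0.05 | 0.001,0.001,0.096,0,0.05 | 0.001,0.001,0.096,0,0.05 | 0.001,0.001,0.096,0,0.05")

```text
time: 17.25
ee_pos: [0.5519, 0.2388, 0.1038]
eef_rot: [0.381, 0.925, 0.001, 0.001]
ft_force: [0.7, 0.5, -0.4]
width: 0.0502
grip_force: 0.0
```

Run:
```python
from h import *
print(to(.5516,.2375,.1015,45.2))
```

```text
(array([-0.0007, -0.0012,  0.0023]), np.float64(0.001))
```

Emit:
jog_arm(segments="0,-0.001,0.002,0,0.05 | 0,-0.001,0.002,0,0.01 | 0,-0.001,0.002,0,0.01 | 0,-0.001,0.002,0,0.01 | 0,-0.001,0.002,0,0.01 | 0,-0.001,0.002,0,0.01 | 0,-0.001,0.002,0,0.01 | 0,-0.001,0.002,0,0.01", grip_n=20)

```text
time: 18.05
ee_pos: [0.5505, 0.2381, 0.1006]
eef_rot: [0.381, 0.925, 0.0, 0.0]
ft_force: [0.6, -0.3, 0.7]
width: 0.0181
grip_force: 20.0
```

Emit:
jog_arm(segments="0,0,-0.01,0,0.01 | 0,0,-0.03,0,0.01 | 0,0,-0.06,0,0.01 | 0,0,-0.09,0,0.01 | 0,0,-0.12,0,0.01 | 0,0,-0.14,0,0.01 | 0,0,-0.14,0,0.01")

```text
time: 18.75
ee_pos: [0.5517, 0.2386, 0.2447]
eef_rot: [0.381, 0.925, 0.002, 0.002]
ft_force: [0.1, 0.1, -0.8]
width: 0.0182
grip_force: 20.0
```

Run:
```python
from h import *
print(to(.5536,-.1898,.245,12.6))
```

```text
(array([-0.3029, -0.3029, -0.0016]), np.float64(0.57))
```

Emit:
jog_arm(segments="-0.015,-0.015,0,0.03,0.01 | -0.04,-0.04,0,0.08,0.01 | -0.07,-0.07,0,0.14,0.01 | -0.1,-0.1,0,0.2,0.01 | -0.13,-0.13,0,0.26,0.01 | -0.16,-0.16,0,0.32,0.01 | -0.19,-0.19,0,0.38,0.01 | -0.22,-0.22,0,0.44,0.01 | -0.25,-0.25,0,0.5,0.01 | -0.28,-0.28,0,0.55,0.01 | -0.297,-0.297,0,0.57,0.01 | -0.303,-0.303,0,0.57,0.01")

```text
time: 19.95
ee_pos: [0.5506, -0.1945, 0.2398]
eef_rot: [0.628, 0.778, -0.001, -0.0]
ft_force: [-1.4, 0.1, -0.1]
width: 0.0182
grip_force: 20.0
```

Emit:
jog_arm(segments="0,0,0,0,0.01 | 0,0,0,0,0.01 | 0,0,0,0,0.01")

```text
time: 20.25
ee_pos: [0.5527, -0.1886, 0.2403]
eef_rot: [0.624, 0.781, 0.0, -0.0]
ft_force: [0.8, 0.4, -0.6]
width: 0.0184
grip_force: 20.0
```

Run:
```python
from h import *
print(to(.5536,-.1898,.1035,12.6))
```

```text
(array([-0.0015,  0.0007,  0.1368]), np.float64(0.003))
```

Emit:
jog_arm(segments="-0.001,0.001,0.02,0,0.01 | -0.001,0.001,0.05,0,0.01 | -0.001,0.001,0.075,0,0.01 | -0.001,0.001,0.095,0,0.01 | -0.001,0.001,0.11,0,0.01 | -0.001,0.001,0.12,0,0.01 | -0.001,0.001,0.128,0,0.01 | -0.001,0.001,0.128,0,0.01 | -0.001,0.001,0.128,0,0.01")

```text
time: 21.15
ee_pos: [0.554, -0.1912, 0.1131]
eef_rot: [0.625, 0.78, 0.0, 0.0]
ft_force: [0.7, -0.5, -0.3]
width: 0.0181
grip_force: 20.0
```

Run:
```python
from h import *
print(to(.5536,-.1898,.1035,12.6))
```

```text
(array([ 0.0015, -0.0001,  0.0096]), np.float64(0.0))
```

Emit:
jog_arm(segments="0.001,0,0.004,0,0.01 | 0.001,0,0.008,0,0.01 | 0.001,0,0.009,0,0.01 | 0.001,0,0.009,0,0.01")

```text
time: 21.55
ee_pos: [0.5533, -0.1902, 0.1033]
eef_rot: [0.625, 0.78, -0.0, -0.0]
ft_force: [-0.3, 0.1, -0.3]
width: 0.0183
grip_force: 20.0
```

Emit:
jog_arm(segments="0,0,0,0,0.02 | 0,0,0,0,0.03 | 0,0,0,0,0.045 | 0,0,0,0,0.05 | 0,0,0,0,0.05 | 0,0,-0.01,0,0.05 | 0,0,-0.04,0,0.05 | 0,0,-0.08,0,0.05 | 0,0,-0.11,0,0.05 | 0,0,-0.11,0,0.05")

```text
time: 22.55
ee_pos: [0.5553, -0.1912, 0.2189]
eef_rot: [0.625, 0.78, 0.002, 0.003]
ft_force: [0.2, -0.9, -0.5]
width: 0.0498
grip_force: 0.0
```

Run:
```python
from h import *
b=r.camera("side")
for c,roi in((b,(300,220,470,360)),(b,(190,80,330,140))): print([(p.round(1).tolist(),int(n)) for p,n in blobs(c,roi,red)])
print(to(.5276,.2619,.2,45.2))
```

```text
[([351.6, 267.3], 134), ([368.0, 284.6], 263), ([389.3, 303.9], 267)]
[([235.4, 104.7], 150)]
(array([0.4476, 0.0724, 0.016 ]), np.float64(-0.569))
```

Emit:
jog_arm(segments="0.02,0.003,0,-0.03,0.05 | 0.05,0.008,0,-0.08,0.05 | 0.095,0.015,0,-0.14,0.05 | 0.14,0.023,0,-0.21,0.05 | 0.185,0.03,0,-0.28,0.05 | 0.23,0.037,0,-0.35,0.05 | 0.275,0.044,0,-0.42,0.05 | 0.32,0.052,0,-0.48,0.05 | 0.365,0.059,0.005,-0.53,0.05 | 0.41,0.066,0.01,-0.57,0.05 | 0.437,0.071,0.016,-0.57,0.05 | 0.447,0.072,0.016,-0.57,0.05")

```text
time: 23.8
ee_pos: [0.5233, 0.2659, 0.1953]
eef_rot: [0.378, 0.926, -0.001, -0.001]
ft_force: [-1.2, -0.3, -1.4]
width: 0.0501
grip_force: 0.0
```

Emit:
jog_arm(segments="0,0,0,0,0.05 | 0,0,0,0,0.05 | 0,0,0,0,0.05")

```text
time: 24.1
ee_pos: [0.5266, 0.2599, 0.1978]
eef_rot: [0.382, 0.924, -0.0, 0.0]
ft_force: [-0.0, -1.1, 0.4]
width: 0.0503
grip_force: 0.0
```

Run:
```python
from h import *
b=r.camera("side");print([(p.round(1).tolist(),int(n)) for p,n in blobs(b,(300,220,470,360),red)])
print(to(.5276,.2619,.1015,45.2))
```

```text
[([353.3, 263.5], 242), ([368.0, 284.8], 255), ([389.3, 304.0], 265)]
(array([0.0007, 0.002 , 0.0964]), np.float64(-0.001))
```

Tube 1 had only been hidden by the gripper; all three placed tubes are standing. Now tube 4.

Emit:
jog_arm(segments="0.001,0.001,0.02,0,0.05 | 0.001,0.001,0.05,0,0.05 | 0.001,0.001,0.075,0,0.05 | 0.001,0.001,0.09,0,0.05 | 0.001,0.001,0.096,0,0.05 | 0.001,0.001,0.096,0,0.05 | 0.001,0.001,0.096,0,0.05")

```text
time: 24.85
ee_pos: [0.5268, 0.2633, 0.1027]
eef_rot: [0.381, 0.925, 0.001, 0.0]
ft_force: [-0.6, 0.1, -0.3]
width: 0.05
grip_force: 0.0
```

Run:
```python
from h import *
print(to(.5276,.2619,.1015,45.2))
```

```text
(array([-0.0016, -0.0004,  0.0012]), np.float64(0.001))
```

Emit:
jog_arm(segments="-0.001,0,0.001,0,0.05 | -0.001,0,0.001,0,0.01 | -0.001,0,0.001,0,0.01 | -0.001,0,0.001,0,0.01 | -0.001,0,0.001,0,0.01 | -0.001,0,0.001,0,0.01 | -0.001,0,0.001,0,0.01 | -0.001,0,0.001,0,0.01", grip_n=20)

```text
time: 25.65
ee_pos: [0.5268, 0.2625, 0.1005]
eef_rot: [0.381, 0.925, 0.0, -0.0]
ft_force: [0.8, -0.5, 0.1]
width: 0.018
grip_force: 20.0
```

Emit:
jog_arm(segments="0,0,-0.01,0,0.01 | 0,0,-0.03,0,0.01 | 0,0,-0.06,0,0.01 | 0,0,-0.09,0,0.01 | 0,0,-0.12,0,0.01 | 0,0,-0.14,0,0.01 | 0,0,-0.14,0,0.01")

```text
time: 26.35
ee_pos: [0.5281, 0.263, 0.2447]
eef_rot: [0.381, 0.925, 0.002, 0.002]
ft_force: [1.1, -0.8, 0.4]
width: 0.0184
grip_force: 20.0
```

Run:
```python
from h import *
print(to(.5607,-.2230,.245,12.6))
```

```text
(array([-0.3653, -0.3222, -0.0018]), np.float64(0.57))
```

Emit:
jog_arm(segments="-0.015,-0.013,0,0.03,0.01 | -0.045,-0.04,0,0.08,0.01 | -0.08,-0.07,0,0.14,0.01 | -0.115,-0.101,0,0.2,0.01 | -0.15,-0.132,0,0.26,0.01 | -0.185,-0.163,0,0.32,0.01 | -0.22,-0.194,0,0.38,0.01 | -0.255,-0.225,0,0.44,0.01 | -0.29,-0.256,0,0.5,0.01 | -0.325,-0.287,0,0.54,0.01 | -0.352,-0.311,0,0.57,0.01 | -0.365,-0.322,0,0.57,0.01")

```text
time: 27.55
ee_pos: [0.5573, -0.2284, 0.2397]
eef_rot: [0.628, 0.778, -0.001, -0.0]
ft_force: [0.4, 0.7, -0.4]
width: 0.0181
grip_force: 20.0
```

Emit:
jog_arm(segments="0,0,0,0,0.01 | 0,0,0,0,0.01 | 0,0,0,0,0.01")

```text
time: 27.85
ee_pos: [0.5594, -0.222, 0.2401]
eef_rot: [0.625, 0.781, 0.0, -0.001]
ft_force: [-0.5, 0.6, -0.9]
width: 0.0182
grip_force: 20.0
```

Run:
```python
from h import *
print(to(.5607,-.2230,.1035,12.6))
```

```text
(array([-0.0015,  0.0011,  0.1366]), np.float64(0.001))
```

Emit:
jog_arm(segments="-0.001,0.001,0.02,0,0.01 | -0.001,0.001,0.05,0,0.01 | -0.001,0.001,0.075,0,0.01 | -0.001,0.001,0.095,0,0.01 | -0.001,0.001,0.11,0,0.01 | -0.001,0.001,0.12,0,0.01 | -0.001,0.001,0.128,0,0.01 | -0.001,0.001,0.128,0,0.01 | -0.001,0.001,0.128,0,0.01")

```text
time: 28.75
ee_pos: [0.561, -0.224, 0.1131]
eef_rot: [0.625, 0.78, 0.0, 0.0]
ft_force: [-0.2, -0.7, -0.4]
width: 0.018
grip_force: 20.0
```

Run:
```python
from h import *
print(to(.5607,-.2230,.1035,12.6))
```

```text
(array([ 0.0011, -0.0001,  0.0096]), np.float64(0.0))
```

Emit:
jog_arm(segments="0.001,0,0.004,0,0.01 | 0.001,0,0.008,0,0.01 | 0.001,0,0.009,0,0.01 | 0.001,0,0.009,0,0.01")

```text
time: 29.15
ee_pos: [0.5603, -0.2229, 0.1033]
eef_rot: [0.625, 0.78, -0.0, -0.0]
ft_force: [-0.2, -0.4, -0.0]
width: 0.0185
grip_force: 20.0
```

Emit:
jog_arm(segments="0,0,0,0,0.02 | 0,0,0,0,0.03 | 0,0,0,0,0.045 | 0,0,0,0,0.05 | 0,0,0,0,0.05 | 0,0,-0.01,0,0.05 | 0,0,-0.04,0,0.05 | 0,0,-0.08,0,0.05 | 0,0,-0.12,0,0.05 | 0,0,-0.16,0,0.05 | 0,0,-0.16,0,0.05")

```text
time: 30.25
ee_pos: [0.5623, -0.2243, 0.2702]
eef_rot: [0.625, 0.78, 0.002, 0.004]
ft_force: [0.0, -0.3, -0.4]
width: 0.0501
grip_force: 0.0
```

Emit:
jog_arm(segments="-0.02,0,0,0,0.05 | -0.05,0,0,0,0.05 | -0.07,0,0,0,0.05 | -0.08,0,0,0,0.05 | -0.08,0,0,0,0.05 | -0.08,0,0,0,0.05 | -0.08,0,0,0,0.05 | -0.08,0,0,0,0.05")

```text
time: 31.05
ee_pos: [0.5781, -0.2999, 0.2637]
eef_rot: [0.625, 0.781, 0.0, -0.0]
ft_force: [-0.4, 0.3, 0.0]
width: 0.05
grip_force: 0.0
```

Run:
```python
from h import *
b=r.camera("side");a=r.camera("scene")
print([(p.round(1).tolist(),int(n)) for p,n in blobs(b,(300,220,470,360),red)])
A=cv2.resize(a["img"][190:280,170:310,::-1],None,fx=4,fy=4);B=cv2.resize(b["img"][80:400,190:470,::-1],None,fx=1.8,fy=1.8)
W=np.zeros((576,800,3),np.uint8);B=B[:576,:504];W[:B.shape[0],:B.shape[1]]=B;A=cv2.resize(A,(290,186));W[:186,508:798]=A
cv2.imwrite("pics/end.png",W)
```

```text
[([353.3, 263.4], 246), ([368.0, 284.5], 262), ([389.3, 303.8], 271), ([409.7, 323.5], 283)]
```

View pics/end.png

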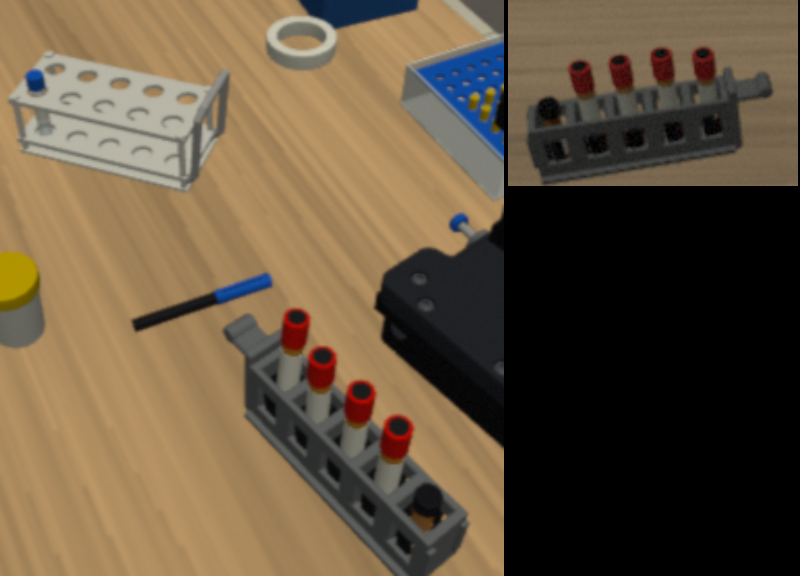

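All four tubes stand in positions 1-4, with caps from (295,330) to (398,438). The vial at (427,505) and the blue cap at (35,80) are in place. A quick check of cap heights and lean, then I hand in.

Run:
```python
from h import *
b=r.camera("side");a=r.camera("scene")
A=sorted(blobs(a,(170,180,310,280),red),key=lambda t:-t[0][0]);B=sorted(blobs(b,(300,220,470,360),red),key=lambda t:t[0][0])
P=np.array([[.539,-.1239],[.5462,-.1566],[.5536,-.1898],[.5607,-.223]])
for s,t,p in zip(A,B,P):
    q=tri([ray(a,*s[0]),ray(b,*t[0])]);print(q.round(4),"lean",((q[:2]-p)/.09).round(2))
X=lambda h:(h[...,0]>100)&(h[...,0]<130)&(h[...,1]>120)
print(r.read_state()["time"],[p.round(1) for p,n in blobs(b,(195,110,225,135),X,15)])
```

```text
[ 0.5452 -0.1202  0.0977] lean [0.07 0.04]
[ 0.5456 -0.1562  0.0979] lean [-0.01  0.  ]
[ 0.5544 -0.1907  0.0974] lean [ 0.01 -0.01]
[ 0.5615 -0.2235  0.0977] lean [ 0.01 -0.01]
31.25 [array([209.2, 124.2])]
```

The cap heights match the bench-rack value plus 2 mm, so all four tubes are fully seated, and their leans are 0.08 rad or less.

```bash
python3 -c "
from bench import r
print(r.close_job())"
```

```text
the job is handed in; nothing more can be done
None
```

All four red-capped tubes now stand upright and fully seated in sample rack positions 1–4 in their original order, the short tube and control vial look undisturbed, and the job was handed in at about 31 s (no verdict was returned).

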